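# Check a donated monopod: unlock, press, pull out to the second stop and hold

### The arm

A 6-joint arm with a two-finger parallel gripper is mounted at the origin on the work surface. World frame = base frame: x ahead of the robot, y to its left, z up, the work surface at z = 0. Lengths are in m, angles in rad, forces in N, time in s.
With the tool pointing down it reaches from about 0.35 to 0.975 m from the base axis. Payload 4.9 kg.
Tool frame: the origin (TCP) lies at the centre of the arm's flange, where the gripper is bolted on; the fingertips stand 173 mm ahead of it and the grasp point (between the pads) lies 155 mm ahead of it (ctrl.finger_overhang is the distance from the TCP to the fingertips, in m); z points along the fingers, y is the direction in which the jaws open and shut (so a half turn about z gives the same grasp; the last joint's range is limited). The gripper opens to 85 mm and grips with 20 to 120 N. Pads are 22 mm wide; open, the fingers measure 114 mm over their backs; the gripper's body (76 mm by 85 mm) begins 54 mm behind the grasp point. The pads swing forward as they close: fully open they stand 13 mm farther back than shut.
Start: joints at [-1.403, 0.053, 1.613, -0, 1.476, -0.119], TCP at [0.177, -0.599, 0.405] pointing down, gripper open.
Joint ranges: [-3.01, 3.01], [-1.01, 2.22], [0.06, 2.58], [-1.02, 4.17], [0.09, 2.62], [-3.14, 3.14]. Speed limits (rad/s): [2.57, 2.57, 3.14, 3.14, 3.14, 3.14].

### API

Orientations are given as a rotation vector (axis times angle).
In Python, from station import ctrl, eyes, spotter gives the robot as it stands.
- The arm moves only by the shell command python3 -m crank 'ROWS' [FORCE]. ROWS is JSON, a list of rows, each a list of 7 numbers: the turn, a rotation vector about the tool's x, y, z in rad, then the shift along the tool's x, y, z in mm, then the closure, from -1 (fully open) to 1 (shut). A call has 1 to 8 rows; each row shifts and turns the pose as measured when the row begins, along the tool's axes as they then stand; what a row does not reach is not made up. A row lasts 1/12 s, in which the tool goes at most 41.7 mm and 7.16 degrees, less where a joint would pass 70% of its speed; a pose out of reach is approached as far as the arm can. A call is refused whole if a number of a shift passes 41.7 or a number of a turn 0.125, either way. A call with a gripper value outside its range is refused whole. The fingers move at their own pace and stop on an object; FORCE is the grip in N (left out, the last holds). Time passes only in rows, so rows that do not move let the fingers close. It gives the time, the measured TCP pose, the force and the opening at its end, in the units of the state.
- ctrl.get_obs(): the state, without advancing time (a new reading comes with each control period).
- eyes.get_image(name): name is "scene" or "top" or "wrist"; returns a dict with "image" (400x640x3 uint8, red, green, blue), "vertical_fov" (degrees; the focal length in pixels is half the picture's height over the tangent of half this angle, whatever the lens; pixels are square), "cx", "cy" (the principal point, pixels), "rvec" (rotation vector, rad) and "tvec" (3), from world to camera coordinates, as OpenCV has them; the wrist camera has in their place "mount" (4x4, takes a point from camera to tool coordinates, whose origin is the TCP and whose axes are the flange's). Camera axes: x right, y down, z forward; pixel columns grow to the right and rows downward; lengths in m; the calibration is good to about 2 mm. A picture is of the moment at which its call begins: read the wrist's pose just before it. There is no depth.
- ctrl.finish_job(): hands the job in, once; it reports no verdict.
Trained networks look in a picture, given as the dict that the camera call returned (one of the last four; its "shot" number tells which), for a name from the list of things; names that differ only in an ending like _2 or _b are one class to them, and where a whole thing is asked for, a point or a joint stands for the part that bears it (a point fixed in the world has none). Each returns a list of dicts, best first, with "confidence" (0 to 1); they miss things now and then, are a little off and sometimes report something else, mostly with a low value. They report only what shows in the picture. A call takes as long as a camera call.
- spotter.look_for(query, picture): "centre" ([x, y, z] in m, in world coordinates, good to about 4 mm: the middle of the surface that is visible of it).
- spotter.outline_of(query, picture): "region" (400x640 bool, what is visible of it).
- spotter.mark_of(query, picture): "centre" ([x, y, z] in m, in world coordinates, good to about 4 mm: a listed point, or the origin of a listed thing).
The state is a dict: "t": time; "q": joint angles; "dq": joint speeds; "effort": joint torques, N m; "tool_pos": TCP position; "tool_rot": TCP orientation; "contact_force": force on the tool from outside, world axes, zero at the start; "wrist_torque": the same for the moment, N m; "opening": finger opening in m.
Only numpy, scipy, OpenCV 4.12 (cv2) and the standard library are available. Lean on these libraries where they do the work, as an engineer would, in place of code of your own. Each camera call takes 0.05 s, during which the arm holds its last target.

### The job

Check that the donated camera monopod in the wooden cradle still works: turn its yellow lock knob counter-clockwise until it clicks over to the unlocked end, then squeeze in the orange release button on the sliding head and pull the head out past the first stop to the second stop, which is the end of its travel. Finish while still holding the head out there, gripped in the fingers with the button pressed in, because a spring draws it back as soon as it is let go. Leave the other donated goods on the counter where they stand.

Things in the scene. Friction and masses are not known exactly. Their poses are not given: they have to be found in the camera images.
- monopod: black tube 33 mm thick lying level in a plywood cradle that is fixed to the counter; origin on the counter under the tube, z up. The tube's axis is parallel to this body's y axis, straight above the origin line, 70 mm over the counter; the telescope pulls out towards +y. The cradle board covers x -50 to 50, y -220 to 10 mm and is 18 mm thick; wooden saddles up to 77 mm high and 60 mm wide stand at y -175 and -12 mm. There is nothing under the sliding head.
- lockknob (a joint): angle of the yellow lock knob, rad: 0 = locked (bar in line with the tube), 1.3 = unlocked (bar almost across it); grows counter-clockwise seen from above; end stops at both. A spring detent pushes it back to 0 before half way (0.65) and snaps it on to 1.3 after that; turning it takes about 0.13 N m at most. While it is locked the head cannot be pulled out (only 2 to 4 mm of play)
- knob_grip (a point): centre of the knob's yellow grip bar, on the vertical turning axis, 116 mm over the counter; the bar is 14 mm thick (along this point's x), 38 mm long (its y) and 36 mm high (98 to 134 mm over the counter); it turns with the knob. The grey collar under it is flat at 94 mm. It lies 120 mm behind (-y of the monopod) the head when the head is home
- extension (a joint): how far the head is pulled out, m: 0 = home, 0.050 = first stop (catches only if the button is not pressed), 0.100 = second stop, the hard end of travel. A return spring pulls back with 3 to 5 N, friction about 1 N more
- head_grip (a point): centre of the grey sliding head, a block 34 mm wide (this point's x), 50 mm long (y) and 34 mm high (z), 70 mm over the counter; axes parallel to the monopod's; the head slides along +y. A round rubber camera plate, 48 mm across, is fixed to its +y end, 30 to 36 mm from this point
- relbutton (a joint): how far the orange button is pressed in, m: 0 = out, 0.005 = fully in; springs back with 2 N at the start to 5 N fully in. The head is released from about 0.004
- button_face (a point): centre of the orange round button's outer face (18 mm across) on the +x side of the head, at the same height and y as the head's centre; it stands 6 mm proud and goes in 5 mm along -x, so gripping the head across its width presses it
- tumbler_mid (a point): amber glass tumbler, 72 mm across, 85 mm high; its centre. Leave it alone
- bowl_mid (a point): blue bowl, 110 mm across, 50 mm high; its centre. Leave it alone
- tin_mid (a point): red tin box, 75 by 100 mm, 45 mm high; its centre. Leave it alone
- candle_holder_mid (a point): brass candle holder, 72 mm across, 80 mm high; its centre. Leave it alone
- mug_mid (a point): white mug, 80 mm across, 90 mm high; its centre. Leave it alone
- teal_pot_mid (a point): dark green pot, 100 mm across without its two side handles, 85 mm high; its centre. Leave it alone

How it is judged:
On the way, in this order (a step that is already met when the one before it is completed fails the run):
1. the lock knob has clicked over to its unlocked end (value of joint lockknob above 1.1 rad and value of joint extension below 0.01 m), for 0.2 s.
2. the button is squeezed in by the fingers and the head starts to come out (value of joint relbutton above 0.003 m and value of joint extension above 0.008 m and contact force between the fingers and extension above 1 N).
3. the head is at the second stop (value of joint extension above 0.095 m), for 0.2 s.
At the end, for the whole second after the job is handed in: the head is pulled out to the second stop (at least 95 of 100 mm) and still, held there in the fingers (more than 2 N on it) with the release button pressed in by more than 3 mm, and the lock knob stands at its unlocked end (over 1.1 rad) (value of joint extension above 0.095 m and value of joint relbutton above 0.003 m and value of joint lockknob above 1.1 rad and contact force between the fingers and extension above 2 N and linear speed of extension below 0.01 m/s); the arm keeps its last pose, push and grip.
It fails at once if another of the donated goods is shifted by more than 20 mm or knocked over (distance of any of tumbler_mid, bowl_mid, tin_mid, candle_holder_mid, mug_mid, teal_pot_mid from where it was at the start of the episode above 0.02 m).
It also fails if it takes over 51 s, if anything falls off the work surface, if the arm or the gripper's body presses on something with over 40 N, if the wrist force passes 120 N, or if a joint passes its speed limit or range.

## Working session

There is one attempt and no reset: what is moved stays moved. The work goes in short steps, Python scripts to look and compute and a shell command to move; the robot and the scene stay as the last step left them, time stands still between calls to the robot, and variables do not carry over. Pictures are saved under pics/ and viewed, and the job is handed in when it is done.

```bash
ls; mkdir -p pics
cat > h.py <<'E'
import numpy as np, cv2
from scipy.spatial.transform import Rotation as R
from station import ctrl, eyes, spotter
def save(n,p): cv2.imwrite(f'pics/{n}.png',p['image'][:,:,::-1])
E
python3 - <<'E'
from h import *
o=ctrl.get_obs(); print({k:np.round(v,4) for k,v in o.items()}, ctrl.finger_overhang)
for c in ['scene','top']:
    p=eyes.get_image(c); save(c+'0',p)
    for n in ['knob_grip','head_grip','button_face','monopod']+(['tumbler_mid','bowl_mid','tin_mid','candle_holder_mid','mug_mid','teal_pot_mid'] if c=='top' else []):
        print(c,n,[(np.round(d['centre'],4),round(d['confidence'],2)) for d in spotter.mark_of(n,p)[:2]])
E
```

```text
pics
{'t': np.float64(0.0), 'q': array([-1.4031,  0.0534,  1.6143,  0.    ,  1.476 , -0.119 ]), 'dq': array([-0.0009, -0.    ,  0.0014,  0.0007, -0.0004,  0.    ]), 'effort': array([-9.00000e-04, -3.93686e+01, -3.70179e+01, -2.00000e-04,
        6.90000e-03, -0.00000e+00]), 'tool_pos': array([ 0.1767, -0.5992,  0.4034]), 'tool_rot': array([-3.1073e+00, -4.4860e-01,  1.0000e-04]), 'contact_force': array([-0.1917,  0.4482, -0.6336]), 'wrist_torque': array([-0.0058,  0.0156, -0.0051]), 'opening': np.float64(0.0853)} 0.1734
scene knob_grip [(array([ 0.5323, -0.036 ,  0.1186]), 0.55)]
scene head_grip [(array([0.5793, 0.0713, 0.0685]), 0.69)]
scene button_face []
scene monopod [(array([5.56e-01, 2.18e-02, 1.00e-04]), 0.57)]
top knob_grip [(array([ 0.5268, -0.0358,  0.1131]), 0.45)]
top head_grip [(array([0.5779, 0.0692, 0.0716]), 0.83)]
top button_face []
top monopod [(array([0.5541, 0.0144, 0.0011]), 0.63)]
top tumbler_mid [(array([ 0.6694, -0.0597,  0.044 ]), 0.71)]
top bowl_mid [(array([ 0.375 , -0.0762,  0.0249]), 0.67), (array([ 0.67  , -0.0659,  0.0413]), 0.59)]
top tin_mid [(array([ 0.6042, -0.1652,  0.0255]), 0.91), (array([0.4379, 0.0785, 0.0424]), 0.34)]
top candle_holder_mid [(array([0.4325, 0.0764, 0.0389]), 0.93)]
top mug_mid [(array([ 0.5264, -0.0369,  0.113 ]), 0.75), (array([0.4616, 0.4164, 0.0462]), 0.64)]
top teal_pot_mid [(array([ 0.511 , -0.4434,  0.044 ]), 0.97)]
```

View pics/top0.png

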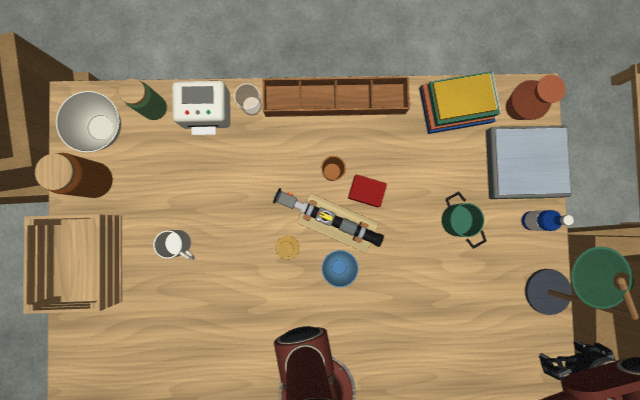

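View pics/scene0.png

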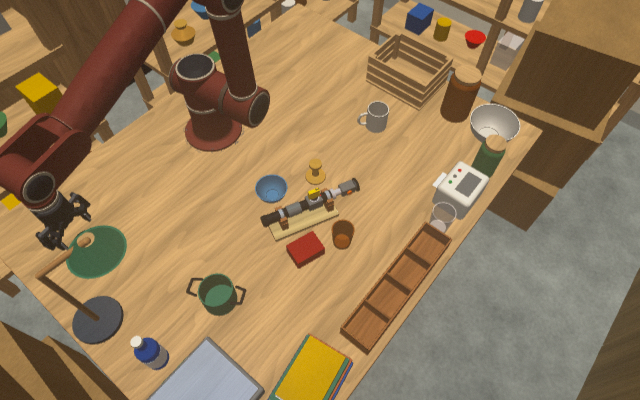

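The top view shows the monopod at about (275–383, 190–240) px, with its head at the upper left. The knob is near (326, 215), and the tumbler, tin, candle holder and bowl stand around it. I'll move above the knob.

```bash
python3 -m crank '[[0,0,0,31,-27.5,0,-1],[0,0,0,31,-27.5,0,-1],[0,0,0,31,-27.5,0,-1],[0,0,0,31,-27.5,0,-1],[0,0,0,31,-27.5,0,-1],[0,0,0,31,-27.5,0,-1],[0,0,0,31,-27.5,0,-1],[0,0,0,31,-27.5,0,-1]]'
cat >> h.py <<'E'
def to(x,y,z,psi):
    """remaining shift in tool axes (mm) and turn (rad) to get TCP there, tool down with yaw psi"""
    o=ctrl.get_obs(); Rc=R.from_rotvec(o['tool_rot']); Rt=R.from_euler('z',psi)*R.from_euler('x',np.pi)
    d=Rc.inv().apply(np.array([x,y,z])-o['tool_pos'])*1000
    w=(Rc.inv()*Rt).as_rotvec()
    print('t',round(float(o['t']),2),'tcp',np.round(o['tool_pos'],4),'shift mm',np.round(d,1),'turn',np.round(w,3),'F',np.round(o['contact_force'],1),'open',round(float(o['opening']),4),'q6',round(float(o['q'][5]),2))
E
python3 -c "
from h import *
to(0.50,-0.09,0.40,1.13)"
```

```text
t: 1.47
tool_pos: [0.3517, -0.3189, 0.4033]
tool_rot: [3.11, 0.426, 0.0]
contact_force: [0.7, -0.4, 0.3]
opening: 0.0852
t 1.47 tcp [ 0.3517 -0.3189  0.4033] shift mm [ 204.3 -180.6    2.9] turn [ 0.002  0.001 -0.858] F [ 0.7 -0.4  0.3] open 0.0852 q6 0.41
```

```bash
python3 -m crank '[[0,0,0,29,-26,0,-1],[0,0,0,29,-26,0,-1],[0,0,0,29,-26,0,-1],[0,0,0,29,-26,0,-1],[0,0,0,29,-26,0,-1],[0,0,0,29,-26,0,-1],[0,0,0,29,-26,0,-1]]'
python3 -m crank '[[0,0,-0.12,0,0,0,-1],[0,0,-0.12,0,0,0,-1],[0,0,-0.12,0,0,0,-1],[0,0,-0.12,0,0,0,-1],[0,0,-0.12,0,0,0,-1],[0,0,-0.12,0,0,0,-1],[0,0,-0.12,0,0,0,-1],[0,0,0,0,0,0,-1]]'
python3 - <<'E'
from h import *
to(0.527,-0.036,0.40,1.13)
p=eyes.get_image('wrist'); save('w1',p); print(p['mount'])
for n in ['knob_grip','head_grip','button_face','monopod','tumbler_mid','candle_holder_mid']:
    print(n,[(np.round(d['centre'],4),round(d['confidence'],2)) for d in spotter.mark_of(n,p)[:2]])
E
```

```text
t: 2.05
tool_pos: [0.5022, -0.0752, 0.4056]
tool_rot: [3.105, 0.424, 0.01]
contact_force: [1.4, -0.4, 0.5]
opening: 0.0857
t: 2.72
tool_pos: [0.5056, -0.0651, 0.4065]
tool_rot: [2.628, 1.704, 0.01]
contact_force: [-0.3, 0.7, 0.4]
opening: 0.0858
t 2.72 tcp [ 0.5056 -0.0651  0.4065] shift mm [35.3  7.6  6.6] turn [ 0.011 -0.     0.02 ] F [-0.3  0.7  0.4] open 0.0858 q6 0.15
[[-4.69898895e-04 -9.65733943e-01 -2.59533677e-01  6.42551997e-02]
 [ 9.99999775e-01 -5.78018518e-04  3.40276895e-04 -3.81896579e-04]
 [-4.78632219e-04 -2.59533459e-01  9.65733998e-01  3.07395806e-02]
 [ 0.00000000e+00  0.00000000e+00  0.00000000e+00  1.00000000e+00]]
knob_grip [(array([ 0.5285, -0.0355,  0.1186]), 0.71)]
head_grip []
button_face []
monopod [(array([0.5504, 0.0201, 0.0016]), 0.66)]
tumbler_mid [(array([ 0.665 , -0.0656,  0.0432]), 0.79)]
candle_holder_mid [(array([0.4397, 0.0821, 0.0418]), 0.67)]
```

View pics/w1.png

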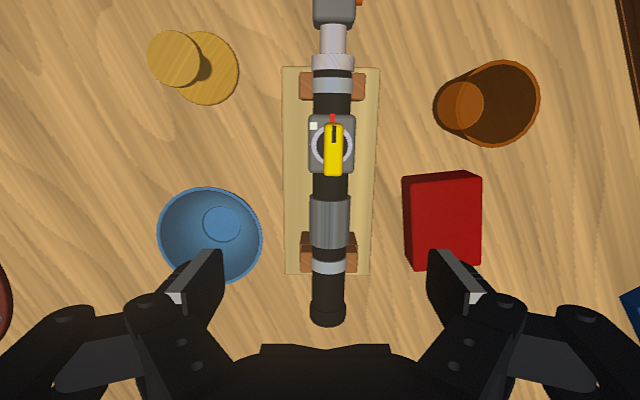

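```bash
cat >> h.py <<'E'
def ray(p,o,uv,z):
    M=np.array(p['mount']); f=200/np.tan(np.radians(p['vertical_fov'])/2)
    Rc=R.from_rotvec(o['tool_rot']).as_matrix(); c=Rc@M[:3,3]+o['tool_pos']
    d=Rc@M[:3,:3]@np.array([(uv[0]-p['cx'])/f,(uv[1]-p['cy'])/f,1.])
    return c+d*(z-c[2])/d[2]
def marks(p,*ns):
    for n in ns: print(n,[(np.round(d['centre'],4),round(d['confidence'],2)) for d in spotter.mark_of(n,p)[:2]])
E
python3 - <<'E'
from h import *
o=ctrl.get_obs(); p=eyes.get_image('wrist')
for uv in [(324,177),(342,177),(324,122),(342,122),(333,177)]: print(uv,ray(p,o,uv,.134).round(4))
for uv in [(313,100),(352,100),(312,290),(347,290)]: print(uv,ray(p,o,uv,.07).round(4))
r=spotter.outline_of('knob_grip',p)
m=r[0]['region'].astype(np.uint8); ys,xs=np.nonzero(m); print(r[0]['confidence'],xs.min(),xs.max(),ys.min(),ys.max())
im=p['image'].copy(); im[m>0]=im[m>0]//2+np.array([0,0,127],np.uint8); 
cv2.imwrite('pics/w2.png',cv2.resize(im[90:200,260:410,::-1],None,fx=5,fy=5))
E
```

```text
(324, 177) [ 0.5139 -0.0519  0.134 ]
(342, 177) [ 0.5259 -0.0573  0.134 ]
(324, 122) [ 0.5301 -0.0162  0.134 ]
(342, 122) [ 0.5416 -0.0214  0.134 ]
(333, 177) [ 0.5199 -0.0546  0.134 ]
(313, 100) [0.5286 0.0023 0.07  ]
(352, 100) [ 0.5595 -0.0117  0.07  ]
(312, 290) [ 0.4499 -0.165   0.07  ]
(347, 290) [ 0.4822 -0.1799  0.07  ]
0.86 316 346 122 175
```

View pics/w2.png

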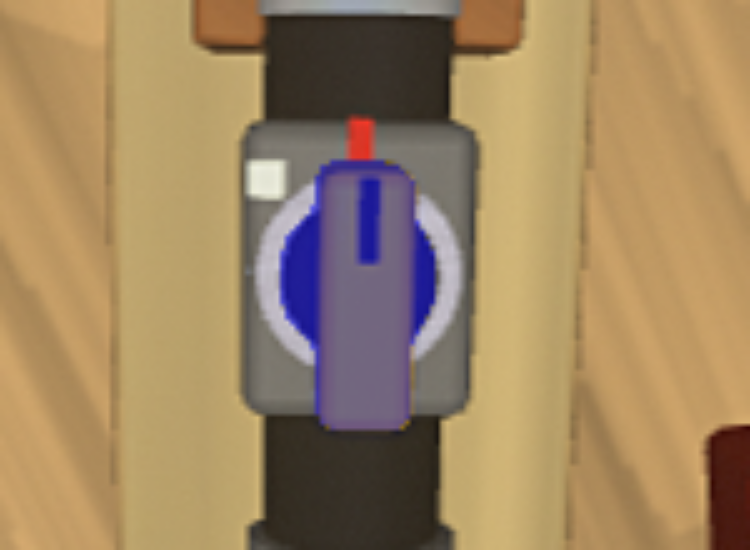

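```bash
python3 -m crank '[[0,0,0,17,4,0,-1],[0,0,0,17,4,0,-1],[0,0,0,0,0,20,-1],[0,0,0,0,0,20,-1],[0,0,0,0,0,10,-1],[0,0,0,0,0,0,-1]]'
python3 - <<'E'
from h import *
to(0.528,-0.0367,0.274,1.14)
p=eyes.get_image('wrist'); save('w3',p); marks(p,'knob_grip','head_grip')
E
```

```text
t: 3.67
tool_pos: [0.529, -0.0369, 0.357]
tool_rot: [2.631, 1.693, 0.015]
contact_force: [0.3, 0.2, -0.9]
opening: 0.0855
t 3.67 tcp [ 0.529  -0.0369  0.357 ] shift mm [-0.3 -2.3 83. ] turn [ 0.016 -0.001  0.003] F [ 0.3  0.2 -0.9] open 0.0855 q6 0.22
knob_grip [(array([ 0.5287, -0.0315,  0.1182]), 0.65)]
head_grip [(array([0.5783, 0.0728, 0.068 ]), 0.95)]
```

View pics/w3.png

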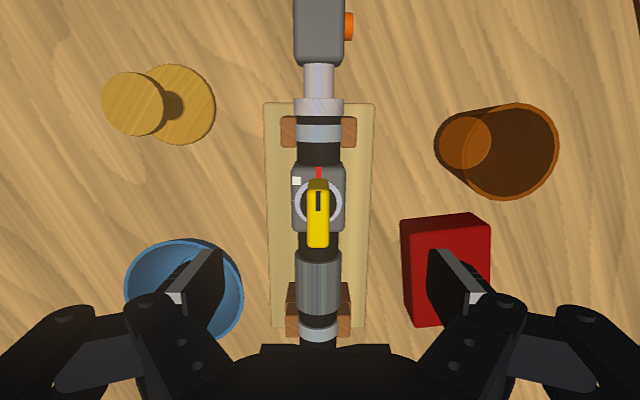

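```bash
python3 -m crank '[[0.015,0,0,0,-2,20,-1],[0,0,0,0,0,25,-1],[0,0,0,0,0,20,-1],[0,0,0,0,0,8,-1],[0,0,0,0,0,0,-1]]'
python3 - <<'E'
from h import *
to(0.528,-0.0367,0.274,1.14)
E
```

```text
t: 4.23
tool_pos: [0.5303, -0.0376, 0.2893]
tool_rot: [2.635, 1.692, 0.019]
contact_force: [-0.1, 0.3, -0.0]
opening: 0.0856
t 4.23 tcp [ 0.5303 -0.0376  0.2893] shift mm [-0.2 -2.7 15.2] turn [ 0.015 -0.005  0.001] F [-0.1  0.3 -0. ] open 0.0856 q6 0.22
```

```bash
python3 -m crank '[[0.02,0,0,0,-4,10,-1],[0,0,0,0,0,4,-1],[0,0,0,0,0,0,-1]]'
python3 - <<'E'
from h import *
to(0.528,-0.0367,0.274,1.14)
p=eyes.get_image('wrist'); save('w4',p)
E
```

```text
t: 4.48
tool_pos: [0.5269, -0.0361, 0.2756]
tool_rot: [-2.638, -1.693, -0.003]
contact_force: [-0.2, 0.4, -0.2]
opening: 0.0851
t 4.48 tcp [ 0.5269 -0.0361  0.2756] shift mm [-0.2  1.2  1.6] turn [-0.005 -0.005  0.001] F [-0.2  0.4 -0.2] open 0.0851 q6 0.22
```

View pics/w4.png

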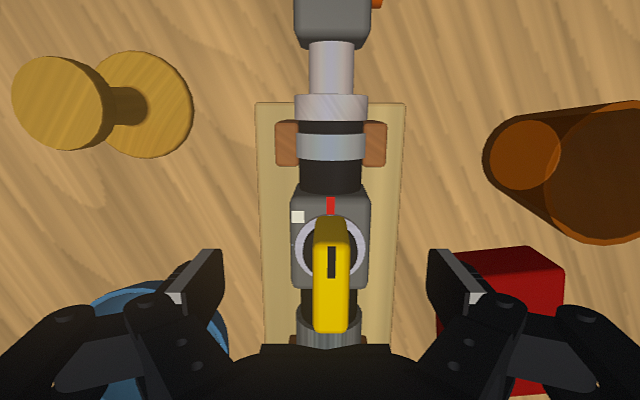

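Run:
```python
from h import *
o=ctrl.get_obs(); p=eyes.get_image('wrist')
Rc=R.from_rotvec(o['tool_rot'])
for uv in [(313,325),(349,325),(315,240),(350,240)]:
    w=ray(p,o,uv,.134); print(uv,w.round(4),(Rc.inv().apply(w-o['tool_pos'])*1000).round(1))
```

```text
(313, 325) [ 0.5157 -0.047   0.134 ] [-15.4  -4.9 141.8]
(349, 325) [ 0.5282 -0.0526  0.134 ] [-15.3   8.8 141.7]
(315, 240) [ 0.5311 -0.016   0.134 ] [ 19.1  -3.8 141.9]
(350, 240) [ 0.5423 -0.0212  0.134 ] [ 19.2   8.5 141.9]
```

```bash
python3 -m crank '[[0,0,0,1,3,0,-1],[0,0,0,0,0,0,1],[0,0,0,0,0,0,1],[0,0,0,0,0,0,1],[0,0,0,0,0,0,1],[0,0,0,0,0,0,1],[0,0,0,0,0,0,1],[0,0,0,0,0,0,1]]' 30
python3 - <<'E'
from h import *
to(0.528,-0.0367,0.274,1.14)
p=eyes.get_image('wrist'); save('w5',p)
E
```

```text
t: 5.25
tool_pos: [0.5304, -0.0357, 0.2801]
tool_rot: [-2.635, -1.69, 0.0]
contact_force: [4.9, -3.3, -5.1]
opening: 0.0134
t 5.25 tcp [ 0.5304 -0.0357  0.2801] shift mm [-1.9 -1.7  6.1] turn [-0.01  -0.006  0.001] F [ 4.9 -3.3 -5.1] open 0.0134 q6 0.22
```

View pics/w5.png

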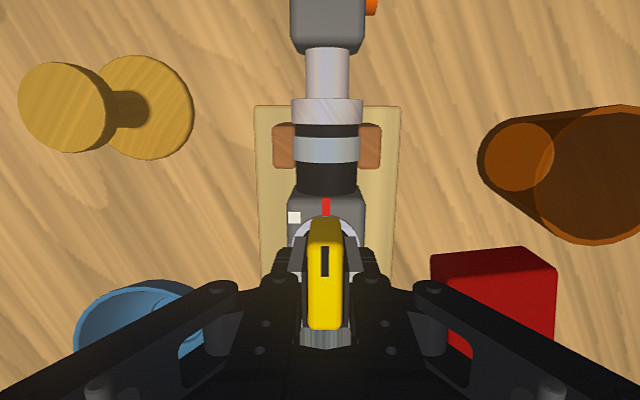

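The wrist picture shows the bar at (327, 275) held between both pads. I'll turn it counter-clockwise now.

```bash
python3 -m crank '[[0,0,-0.12,0,0,0,1],[0,0,-0.12,0,0,0,1],[0,0,-0.12,0,0,0,1],[0,0,-0.12,0,0,0,1],[0,0,-0.12,0,0,0,1],[0,0,-0.12,0,0,0,1]]'
python3 - <<'E'
from h import *
to(0.529,-0.0355,0.278,1.14)
p=eyes.get_image('wrist'); save('w6',p)
E
```

```text
t: 5.8
tool_pos: [0.5295, -0.0357, 0.28]
tool_rot: [-1.834, -2.535, -0.004]
contact_force: [-2.3, 0.4, 1.5]
opening: 0.0133
t 5.8 tcp [ 0.5295 -0.0357  0.28  ] shift mm [ 0.4 -0.4  2. ] turn [-0.01  -0.009  0.749] F [-2.3  0.4  1.5] open 0.0133 q6 -0.53
```

View pics/w6.png

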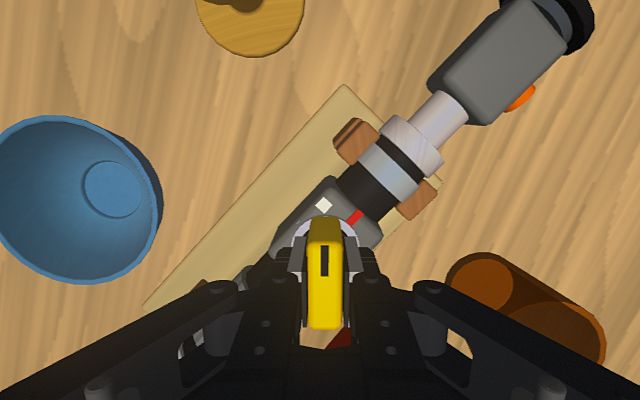

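The knob follows the fingers and is 0.75 rad round. I'll keep turning.

```bash
python3 -m crank '[[0,0,-0.12,0,0,0,1],[0,0,-0.12,0,0,0,1],[0,0,-0.12,0,0,0,1],[0,0,-0.12,0,0,0,1],[0,0,-0.06,0,0,0,1],[0,0,0,0,0,0,1]]'
python3 - <<'E'
from h import *
to(0.529,-0.0355,0.278,1.14); print(ctrl.get_obs()['wrist_torque'])
p=eyes.get_image('wrist'); save('w7',p)
E
```

```text
t: 6.35
tool_pos: [0.529, -0.036, 0.28]
tool_rot: [-1.075, -2.938, -0.005]
contact_force: [-1.1, 1.1, 0.1]
opening: 0.0136
t 6.35 tcp [ 0.529 -0.036  0.28 ] shift mm [0.3 0.4 2.1] turn [-0.01  -0.011  1.3  ] F [-1.1  1.1  0.1] open 0.0136 q6 -1.08
[ 0.00673943 -0.02731499 -0.10155272]
```

View pics/w7.png

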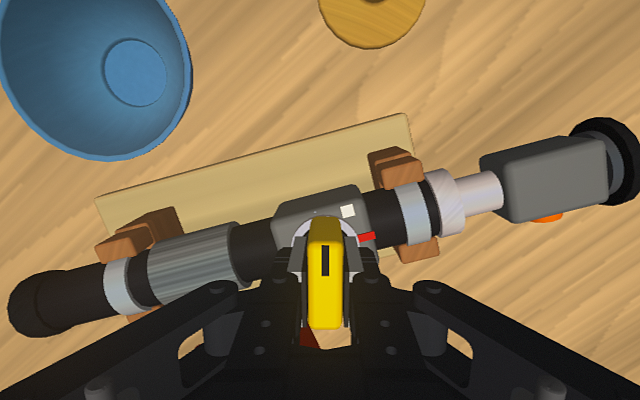

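```bash
python3 -m crank '[[0,0,0,0,0,0,1],[0,0,0,0,0,0,-1],[0,0,0,0,0,0,-1],[0,0,0,0,0,0,-1],[0,0,0,0,0,0,-1],[0,0,0,0,0,-20,-1],[0,0,0,0,0,-35,-1],[0,0,0,0,0,-30,-1]]'
python3 -m crank '[[0,0,0.12,0,0,0,-1],[0,0,0.12,0,0,0,-1],[0,0,0.12,0,0,0,-1],[0,0,0.12,0,0,0,-1],[0,0,0.12,0,0,0,-1],[0,0,0.12,0,0,0,-1],[0,0,0.12,0,0,0,-1],[0,0,0.12,0,0,0,-1]]'
python3 -m crank '[[0,0,0.12,0,0,0,-1],[0,0,0.12,0,0,0,-1],[0,0,0.08,0,0,0,-1],[0,0,0,30,0,0,-1],[0,0,0,30,0,0,-1],[0,0,0,0,0,0,-1]]'
python3 - <<'E'
from h import *
to(0.529+.418*.12,-0.035+.908*.12,0.225,1.14)
p=eyes.get_image('wrist'); save('w8',p); marks(p,'head_grip','button_face','knob_grip')
E
```

```text
t: 7.07
tool_pos: [0.5277, -0.0363, 0.3576]
tool_rot: [-1.085, -2.915, -0.001]
contact_force: [0.3, -0.5, -0.1]
opening: 0.0855
t: 7.73
tool_pos: [0.5302, -0.0368, 0.3694]
tool_rot: [-2.363, -2.051, 0.003]
contact_force: [0.3, 0.2, -0.9]
opening: 0.0854
t: 8.23
tool_pos: [0.5587, 0.0166, 0.3698]
tool_rot: [-2.682, -1.615, 0.004]
contact_force: [0.9, -0.3, -0.0]
opening: 0.0855
t 8.23 tcp [0.5587 0.0166 0.3698] shift mm [ 59.8  -7.2 145.1] turn [-0.011 -0.003 -0.056] F [ 0.9 -0.3 -0. ] open 0.0855 q6 0.38
head_grip [(array([0.5792, 0.0736, 0.0698]), 0.68)]
button_face [(array([0.5997, 0.0603, 0.0732]), 0.75)]
knob_grip [(array([ 0.5322, -0.0327,  0.1186]), 0.87)]
```

View pics/w8.png

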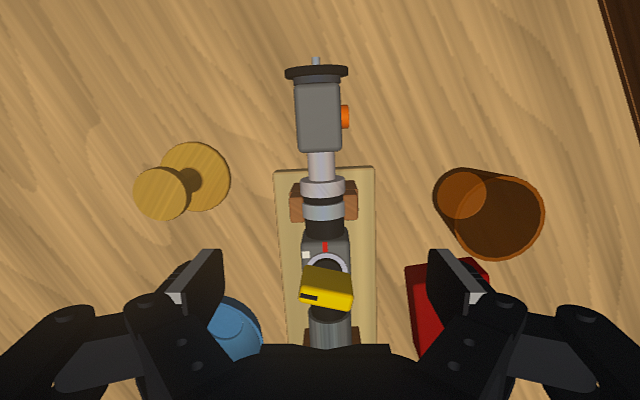

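```bash
python3 -m crank '[[0,0,-0.056,28,-3,0,-1],[0,0,0,28,-3,10,-1],[0,0,0,2,0,20,-1],[0,0,0,0,0,20,-1],[0,0,0,0,0,10,-1],[0,0,0,0,0,0,-1]]'
python3 - <<'E'
from h import *
to(0.529+.418*.12,-0.035+.908*.12,0.225,1.14)
p=eyes.get_image('wrist'); save('w9',p); marks(p,'head_grip','button_face','knob_grip')
o=ctrl.get_obs();print(p['vertical_fov'])
E
```

```text
t: 8.93
tool_pos: [0.5776, 0.0654, 0.31]
tool_rot: [-2.647, -1.681, 0.002]
contact_force: [0.0, -0.1, 0.3]
opening: 0.085
t 8.93 tcp [0.5776 0.0654 0.31  ] shift mm [ 8.3 -1.7 85. ] turn [-0.006 -0.002 -0.008] F [ 0.  -0.1  0.3] open 0.085 q6 0.42
head_grip [(array([0.5825, 0.0711, 0.0731]), 0.66)]
button_face [(array([5.523e-01, 1.920e-02, 2.000e-04]), 0.55), (array([0.5989, 0.0621, 0.0698]), 0.5)]
knob_grip []
61.40563227665727
```

View pics/w9.png

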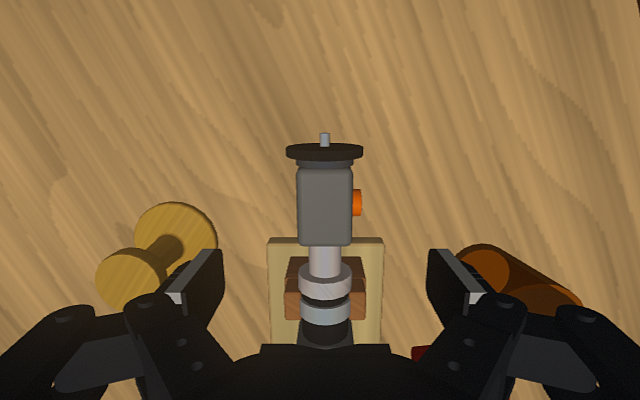

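Run:
```python
from h import *
o=ctrl.get_obs(); p=eyes.get_image('wrist'); Rc=R.from_rotvec(o['tool_rot'])
for uv,z in [((297,167),.087),((352,167),.087),((298,245),.087),((352,245),.087),((325,206),.087)]:
    w=ray(p,o,uv,z); print(uv,w.round(4),(Rc.inv().apply(w-o['tool_pos'])*1000).round(1))
```

```text
(297, 167) [0.5772 0.1013 0.087 ] [ 30.7 -16.7 227. ]
(352, 167) [0.6065 0.0875 0.087 ] [ 30.6  15.7 227. ]
(298, 245) [0.5558 0.0569 0.087 ] [-18.6 -17.1 226.8]
(352, 245) [0.5864 0.0425 0.087 ] [-18.7  16.7 226.8]
(325, 206) [0.5819 0.0727 0.087 ] [ 6.800e+00 -2.000e-01  2.269e+02]
```

```bash
python3 -m crank '[[0,0,0,6,0,15,-1],[0,0,0,0,0,25,-1],[0,0,0,0,0,20,-1],[0,0,0,0,0,8,-1],[0,0,0,0,0,0,-1]]'
python3 - <<'E'
from h import *
to(0.5815,0.072,0.225,1.13)
p=eyes.get_image('wrist'); save('w10',p)
E
```

```text
t: 9.6
tool_pos: [0.5853, 0.0703, 0.2534]
tool_rot: [2.647, 1.679, 0.028]
contact_force: [-0.3, 1.0, -0.5]
opening: 0.0856
t 9.6 tcp [0.5853 0.0703 0.2534] shift mm [-0.4 -4.6 28.3] turn [ 0.015 -0.012  0.   ] F [-0.3  1.  -0.5] open 0.0856 q6 0.43
```

View pics/w10.png

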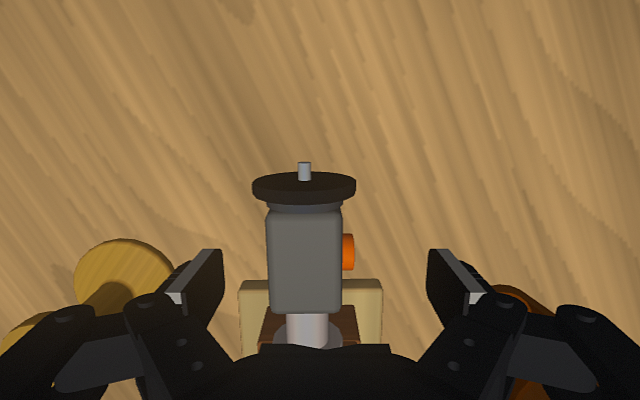

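```bash
python3 -m crank '[[0.02,-0.01,0,0,-5,10,-1],[0,0,0,0,0,10,-1],[0,0,0,0,0,5,-1],[0,0,0,0,0,0,-1]]'
python3 - <<'E'
from h import *
to(0.5815,0.072,0.225,1.13)
p=eyes.get_image('wrist'); save('w11',p)
o=ctrl.get_obs(); Rc=R.from_rotvec(o['tool_rot'])
E
```

```text
t: 9.98
tool_pos: [0.5825, 0.0726, 0.2318]
tool_rot: [-2.652, -1.681, -0.006]
contact_force: [-0.4, -0.4, -0.6]
opening: 0.0856
t 9.98 tcp [0.5825 0.0726 0.2318] shift mm [-1.  -0.7  6.8] turn [ 0.001 -0.004 -0.   ] F [-0.4 -0.4 -0.6] open 0.0856 q6 0.44
```

View pics/w11.png

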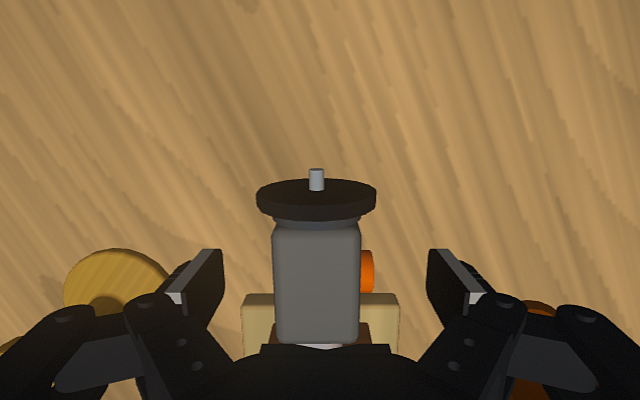

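```bash
python3 -m crank '[[0,0,0,-1,-1.5,6,-1],[0,0,0,0,0,0,-0.2],[0,0,0,0,0,0,1],[0,0,0,0,0,0,1],[0,0,0,0,0,0,1],[0,0,0,0,0,0,1],[0,0,0,0,0,0,1],[0,0,0,0,0,0,1]]' 40
python3 - <<'E'
from h import *
to(0.5815,0.072,0.225,1.13)
p=eyes.get_image('wrist'); save('w12',p)
E
```

```text
t: 10.7
tool_pos: [0.58, 0.0731, 0.2275]
tool_rot: [-2.649, -1.682, -0.003]
contact_force: [0.1, 0.3, -2.3]
opening: 0.0341
t 10.7 tcp [0.58   0.0731 0.2275] shift mm [-0.4  1.8  2.5] turn [-0.003 -0.004  0.001] F [ 0.1  0.3 -2.3] open 0.0341 q6 0.43
```

View pics/w12.png

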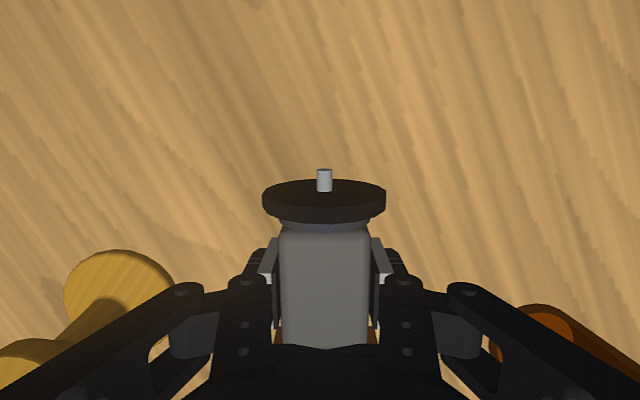

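The opening is 34.1 mm, so the button is in. I'll start pulling along tool x.

```bash
python3 -m crank '[[0,0,0,6,0,0,1],[0,0,0,8,0,0,1],[0,0,0,10,0,0,1],[0,0,0,10,0,0,1]]' 40
python3 - <<'E'
from h import *
to(0.580+.0427,0.0731+.0904,0.2275,1.13)
E
```

```text
t: 11.08
tool_pos: [0.5941, 0.1024, 0.2274]
tool_rot: [-2.651, -1.682, 0.011]
contact_force: [-3.5, -3.4, 2.3]
opening: 0.0339
t 11.08 tcp [0.5941 0.1024 0.2274] shift mm [67.5 -0.2 -0.4] turn [-0.005  0.005  0.001] F [-3.5 -3.4  2.3] open 0.0339 q6 0.49
```

It's moving: 32 mm so far, with about 5 N of resistance as expected.

```bash
python3 -m crank '[[0,0,0,11,0,0,1],[0,0,0,11,0,0,1],[0,0,0,11,0,0,1],[0,0,0,11,0,0,1],[0,0,0,11,0,0,1]]' 40
python3 - <<'E'
from h import *
to(0.580+.0427,0.0731+.0904,0.2275,1.13)
E
```

```text
t: 11.5
tool_pos: [0.6181, 0.1528, 0.2274]
tool_rot: [2.649, 1.684, -0.029]
contact_force: [-5.4, -4.4, 3.5]
opening: 0.0338
t 11.5 tcp [0.6181 0.1528 0.2274] shift mm [11.6 -0.3 -0.3] turn [-0.008  0.017  0.003] F [-5.4 -4.4  3.5] open 0.0338 q6 0.57
```

```bash
python3 -m crank '[[0,0.01,0,7,0,0,1],[0,0,0,7,0,0,1],[0,0,0,7,0,0,1]]' 50
python3 - <<'E'
from h import *
to(0.580+.0427,0.0731+.0904,0.2275,1.13)
p=eyes.get_image('wrist'); save('w13',p)
p=eyes.get_image('scene'); save('s13',p)
to(0.580+.0427,0.0731+.0904,0.2275,1.13)
E
```

```text
t: 11.75
tool_pos: [0.6262, 0.1692, 0.2271]
tool_rot: [2.641, 1.686, -0.052]
contact_force: [-23.9, -41.3, 19.6]
opening: 0.0339
t 11.75 tcp [0.6262 0.1692 0.2271] shift mm [-6.7 -0.8 -0.2] turn [-0.011  0.032  0.007] F [-23.9 -41.3  19.6] open 0.0339 q6 0.59
t 11.85 tcp [0.6262 0.1689 0.2271] shift mm [-6.3 -0.9 -0.2] turn [-0.012  0.032  0.006] F [-16.1 -23.2  12.3] open 0.0333 q6 0.59
```

View pics/w13.png

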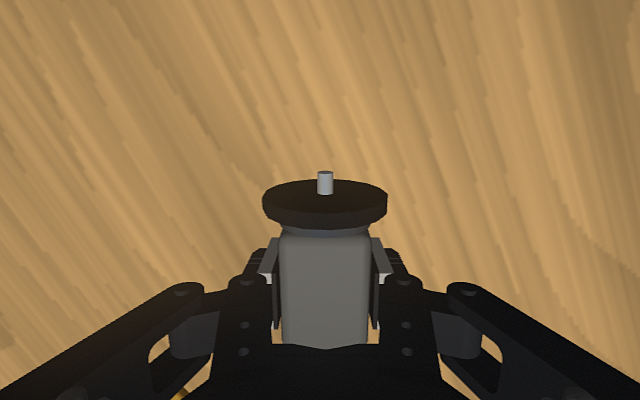

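```bash
python3 -m crank '[[0,0,0,1,0,0,1],[0,0,0,1,0,0,1],[0,0,0,1,0,0,1],[0,0,0,1,0,0,1]]' 50
python3 - <<'E'
from h import *
for i in range(4):
    p=eyes.get_image(['wrist','scene','top','wrist'][i]); save(f'f{i}',p)
    if i<3: marks(p,'head_grip','knob_grip')
    to(0.580+.0427,0.0731+.0904,0.2275,1.13)
p=cv2.imread('pics/f1.png'); cv2.imwrite('pics/f1c.png',cv2.resize(p[120:280,220:420],None,fx=3.7,fy=3.7))
E
```

```text
t: 12.18
tool_pos: [0.6272, 0.1695, 0.2271]
tool_rot: [2.641, 1.682, -0.071]
contact_force: [-4.7, -4.6, 2.2]
opening: 0.0341
head_grip [(array([0.6238, 0.1621, 0.0712]), 0.64)]
knob_grip []
t 12.33 tcp [0.6272 0.1696 0.2271] shift mm [-7.4 -1.5 -0.1] turn [-0.016  0.043  0.005] F [-5.3 -4.1  2.6] open 0.0336 q6 0.6
head_grip [(array([0.6176, 0.1623, 0.0693]), 0.72)]
knob_grip [(array([ 0.5312, -0.0382,  0.1174]), 0.55), (array([ 0.6639, -0.0672,  0.042 ]), 0.21)]
t 12.48 tcp [0.6272 0.1696 0.2271] shift mm [-7.4 -1.5 -0. ] turn [-0.016  0.043  0.005] F [-4.8 -4.7  2. ] open 0.0338 q6 0.6
head_grip [(array([0.6186, 0.1623, 0.0697]), 0.55)]
knob_grip [(array([ 0.5286, -0.0363,  0.1119]), 0.43)]
t 12.63 tcp [0.6272 0.1696 0.2271] shift mm [-7.4 -1.5 -0.1] turn [-0.016  0.043  0.005] F [-3.7 -4.3  3. ] open 0.0341 q6 0.6
t 12.68 tcp [0.6272 0.1696 0.2271] shift mm [-7.4 -1.5 -0.1] turn [-0.016  0.043  0.005] F [-4.9 -4.   2. ] open 0.0337 q6 0.6
```

View pics/f1c.png

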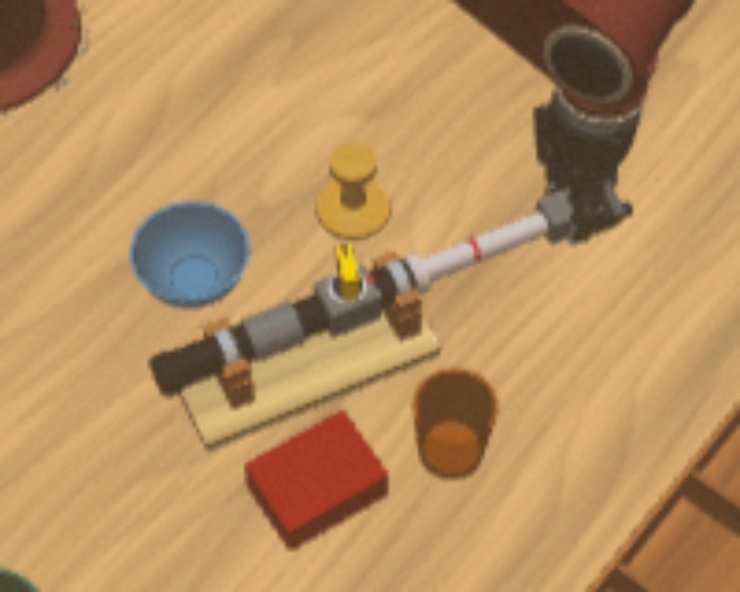

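The head is out with the red first-stop mark exposed, the knob is across the tube and the goods are unmoved. I'll add a small pull preload and then hand in.

```bash
python3 -m crank '[[0,0,0,3,0,0,1],[0,0,0,3,0,0,1]]' 50
python3 - <<'E'
from h import *
o=ctrl.get_obs(); Rc=R.from_rotvec(o['tool_rot'])
g=o['tool_pos']+Rc.apply([0,0,.155]); g0=np.array([.58,.0731,.2275])+R.from_rotvec([-2.649,-1.682,-.003]).apply([0,0,.155])
print('grasp travel',g-g0,np.linalg.norm((g-g0)[:2]),o['contact_force'],o['opening'],o['dq'].round(4))
E
```

```text
t: 12.85
tool_pos: [0.6288, 0.172, 0.2269]
tool_rot: [2.634, 1.68, -0.093]
contact_force: [-10.1, -12.9, 5.5]
opening: 0.0337
grasp travel [ 0.04238475  0.09130392 -0.00035104] 0.10066216665808138 [-10.12878711 -12.88979051   5.48822588] 0.03366465113576796 [ 0.0283  0.0447 -0.0525 -0.0733  0.0807  0.0416]
```

Run:
```python
from h import *
for i in range(5):
    p=eyes.get_image('wrist'); o=ctrl.get_obs()
    g=o['tool_pos']+R.from_rotvec(o['tool_rot']).apply([0,0,.155]); g0=np.array([.58,.0731,.2275])+R.from_rotvec([-2.649,-1.682,-.003]).apply([0,0,.155])
    print(np.linalg.norm((g-g0)[:2]).round(4),o['contact_force'].round(1),o['opening'].round(4),abs(o['dq']).max().round(4))
print(ctrl.finish_job())
```

```text
Traceback (most recent call last):
AttributeError: 'float' object has no attribute 'round'
```

Run:
```python
from h import *
for i in range(4):
    p=eyes.get_image('wrist'); o=ctrl.get_obs()
    g=o['tool_pos']+R.from_rotvec(o['tool_rot']).apply([0,0,.155]); g0=np.array([.58,.0731,.2275])+R.from_rotvec([-2.649,-1.682,-.003]).apply([0,0,.155])
    print(np.round(np.linalg.norm((g-g0)[:2]),4),np.round(o['contact_force'],1),o['opening'],np.round(np.abs(o['dq']).max(),4))
print(ctrl.finish_job())
```

```text
0.1007 [ -9.7 -11.8   6.2] 0.03382360876269909 0.006
0.1007 [-10.4 -12.    6.2] 0.03384101512863698 0.0035
0.1007 [ -9.2 -10.9   6.3] 0.033967704220672544 0.0017
0.1007 [ -9.6 -11.5   5.5] 0.03407084082808698 0.001
the job is handed in; nothing more can be done
None
```

I unlocked the monopod, pulled its head out to the second stop and handed in the job with the head still held there. It took about 13 s of the 51 s allowed; the system gives no verdict.

- **Lock knob:** I turned it 1.3 rad counter-clockwise. The pictures taken after letting go of it show it standing across the tube at the unlocked end.
- **Head and button:** I gripped the head across its width. The fingers stopped about 34 mm apart, which is the head's own width, so the button is in. I then pulled until it hit the hard stop.
- **Last checks:** Going by the arm's own position, the head came out 100.7 mm. At hand-in the arm was still, pulling with about 16 N at a 50 N grip setting.
- **Other goods:** The last scene picture shows no sign that the goods near the monopod moved. I did not measure any of their positions again.

**Disagreements:** The gripper tilted about 0.06 rad under the pull, so its mounting point moved further than the head (about 107 to 110 mm). The 100.7 mm figure allows for that. The networks' estimates of the head position vary by several millimetres but fit a pull of about 100 mm.

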